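Take the empty barrel out of the bench clay extruder

ROBOT

A 7-joint arm with a two-finger parallel gripper is mounted at the origin on a cart in front of the work surface, level with it; the furniture and walls round the work are solid. World frame = base frame: x ahead of the robot, y to its left, z up, the work surface at z = 0. Lengths are in m, angles in rad, forces in N, time in s.
With the tool pointing down it reaches from about 0.4 to 0.85 m from the base axis. Payload 10.4 kg.
Tool frame: the origin (TCP) lies between the finger pads; the fingertips stand 17 mm ahead of it and the grasp point (between the pads) lies 2 mm behind it; z points along the fingers, y is the line along which they close (so a half turn about z gives the same grasp; the last joint's range is limited). The gripper opens to 85 mm and grips with 20 to 120 N. Pads are 22 mm wide; open, the fingers measure 114 mm over their backs; the gripper's body (76 mm by 85 mm) begins 54 mm behind the grasp point. The pads swing forward as they close: fully open they stand 13 mm farther back than shut.
Start: joints at [1.108, 0.332, -0.065, 1.46, 0.022, 1.35, -0.088], TCP at [0.266, -0.566, 0.248] pointing down, gripper open.
Joint ranges: [-2.6, 2.6], [-0.5, 2.12], [-1.47, 1.34], [0.16, 2.42], [-1.27, 4.41], [0.06, 2.06], [-2.6, 2.6]. Speed limits (rad/s): [2.22, 2.22, 2.79, 2.79, 3.14, 3.14, 3.14].

INTERFACE

Orientations are given as a unit quaternion [x, y, z, w].
In Python, from workcell import readout, imaging, manip gives the robot as it stands. The module is installed in compiled form; this text tells all that it offers.
- The arm moves only by the shell command python3 -m crank 'ROWS' [OPENING] [FORCE]. ROWS is JSON, a list of rows, each a list of 4 numbers: the shift along the tool's x, y, z as a fraction of full scale, then the turn about the tool's z as a fraction of full scale. In form: [[x, y, z, yaw], ...]. A call has 1 to 5 rows; each row is the pose to reach, as a shift and turn from the pose commanded when the call began, along the tool's axes at that moment; what a row does not reach only later rows make up. Full scale, the value 1, is 400 mm for a shift and 60 degrees for a turn. A row lasts 1/12 s, in which the tool goes at most 41.7 mm and 7.16 degrees, less where a joint would pass 70% of its speed; a pose out of reach is approached as far as the arm can. A call with a number of a shift or a turn outside -1 to 1 is refused whole. A call with a gripper value outside its range is refused whole. OPENING is the gripper command: -1 is shut, 1 is fully open, values between are in proportion, set as the call begins (- or left out, the last holds). The fingers move at their own pace and stop on an object; FORCE is the grip in N (left out, the last holds). Time passes only in rows, so rows that repeat a pose let the fingers close. It gives the time, the measured TCP pose, the force, the opening and the grip force at its end, in the units of the state.
- readout.get_obs(): the state, without advancing time (a new reading comes with each control period).
- imaging.camera(name): name is "scene" or "top"; returns a dict with "color" (400x640x3 uint8, red, green, blue), "fx", "fy", "cx", "cy" (pixels), "rvec" (rotation vector, rad) and "tvec" (3), from world to camera coordinates, as OpenCV has them. Camera axes: x right, y down, z forward; pixel columns grow to the right and rows downward; lengths in m; the calibration is good to about 2 mm. A picture is of the moment at which its call begins. There is no depth.
- manip.hand_in(): hands the job in; it is judged then, once.
The state is a dict: "clock": time; "joint_pos": joint angles; "joint_velocities": joint speeds; "tau": joint torques, N m; "position": TCP position; "ee_rot": TCP orientation; "ft_force": force on the tool from outside, world axes, zero at the start; "torque": the same for the moment, N m; "grip_width": opening from 0.0 (shut) to 1.0 (fully open); "grasp_force": force on a finger pad.
Only numpy, scipy, OpenCV 4.12 (cv2) and the standard library are available. Lean on these libraries where they do the work, as an engineer would, in place of code of your own. Each camera call takes 0.05 s, during which the arm holds its last target. There are 200 camera calls.

TASK

The barrel of the clay extruder is empty and must come out for washing. With the barrel still locked, turn the crank clockwise (seen from above) to wind the plunger back until its drag suddenly drops away as it leaves the barrel, and stop there, well before the plunger runs into the gear housing. Then turn the slotted lock a quarter turn anticlockwise, using only the slot key with the flat wing from the wooden block, stand the key back in its hole, and lift the barrel out and lay it gently in the grey tray, leaving the other keys and objects where they are.

Things in the scene. Friction and masses are not known exactly. Their poses are not given: they have to be found in the camera images.
- extruder: Bench clay extruder, grey base 272 x 90 mm, fixed. x axis: level, along the barrel from gear housing to die; z up, origin on the table. In its frame (mm): barrel axis y 0, z 70; gear housing x -125 to -65, y -26 to 38, up to z 95; saddle x 0 to 12, up to z 62; yoke x 93 to 119, y -41 to 41, up to z 84; lock post x 107, y 50. A 12 mm rack at z 70 slides out behind the housing to x -280.
- crank_axis (a point): Point on the crank's vertical axis, 108 mm above the table. The steel arm, 42 mm long, top 113 mm above the table, starts at any angle. Clockwise from above winds the plunger back, 50 mm a turn. Winding at 0.15 m/s takes 10 to 15 N at the knob while the seal drags in the barrel (less when slower) and 1 or 2 N once it is out.
- crank_knob (a point): Centre of the crank's black upright knob, 132 mm above the table, 42 mm from the crank's axis: a round handle 20 mm in diameter, from 114 to 150 mm above the table, that spins freely on its pin, so that a gripper holding it need not turn as it goes round.
- plunger_face (a point): Centre of the front face of the black rubber plunger (40 mm diameter, 14 mm thick, face towards the die), on the barrel's axis. It starts 60 to 96 mm inside the barrel; it is out when the face has passed the barrel's mouth, and touches the gear housing 30 mm farther back.
- barrel: Loose aluminium barrel, 0.36 to 0.63 kg: tube 50 mm outside, 42 inside, square die plate 64 x 64 x 8 mm in front. Origin on its axis, 67 mm ahead of the mouth, where to grasp it across; x towards the die plate. Its axis lies level 70 mm above the table, tube in the saddle, plate in the yoke, 2 mm of play; comes out straight up (60 mm clears all) once the lock is open and the plunger out.
- barrel_mouth (a point): Centre of the barrel's open rear mouth, 67 mm behind the barrel's origin.
- die_end (a point): Centre of the outer face of the barrel's square die plate, 63 mm ahead of the barrel's origin.
- lock: Steel lock on the post beside the yoke: slotted round head, 28 mm, turning about its vertical z axis, over a tongue 34 mm long that holds the die plate down. x axis along the slot, away from the tongue. Locked: x along the extruder's y (up to 0.15 rad towards open at the start); open: 1.57 rad anticlockwise from above, stop at 1.62. Turns stiffly, 0.06 N m.
- lock_slot (a point): Centre of the lock's slot at the top of the head, 123.5 mm above the table. The slot is 5.2 mm wide (its mouth flared to 11 mm), 10.5 mm deep (floor 113 mm above the table), and open at both ends; the key's blade has about 0.14 rad of turning play in it.
- slot_key: Steel slot key, 74 mm tall, 0.06 kg, upright in the wooden block. Origin at the centre of its tip, z up. Blade 16 mm wide (x), 3 mm thick (y), 12 mm tall, tapered at the tip; shank 6 mm; collar 24 mm across, 30 to 34 mm above the tip, rests on the block; flat wing 34 mm wide (x), 9 mm thick (y), 34 to 74 mm above the tip: grip it across y at 58 mm.
- tool_block: Wooden block 150 x 52 x 42 mm, fixed; x along it, origin at the centre of its underside. Three slots 21 mm (along x) by 10.5 mm, 36 mm deep, at x = -46, 0 and 46 mm, each with a key whose tip stands 12 mm above the table. Which key stands in which slot varies.
- knob_key: Key with a round black knob handle 26 mm across, another tool in the block; origin at its tip. Leave it.
- ball_key: Key with a wooden ball handle 24 mm across, another tool in the block; origin at its tip. Leave it.
- tray: Grey plastic wash tray 220 (x) x 164 (y) x 30 mm, fixed; walls and floor 4 mm. Origin at the centre of its underside. It stands on one side of the extruder, the wooden block on the other; which is which varies.
- jar: Glass jar with a yellow lid, 69 mm across, 110 mm tall; origin under its centre. Bystander.
- spray_bottle: White trigger spray bottle, 98 x 65 x 235 mm; origin under its centre. Bystander.
- small_bottle: Small dark bottle with a yellow cap, 42 mm across, 106 mm tall; origin under its centre. Bystander.
- mould: White plaster press mould, 55 x 70 x 32 mm; origin under its centre. Bystander.

How it is judged:
By the outcome, as a careful person would: the job done as asked, in the order asked, and still so for the second after the job is handed in, with the robot touching nothing.
It also fails if it takes over 72 s, if anything falls off the work surface, if the arm or the gripper's body presses on something with over 40 N, if the wrist force passes 120 N, or if a joint passes its speed limit or range.

## Working session

There is one attempt and no reset: what is moved stays moved. The work goes in short steps, Python scripts to look and compute and a shell command to move; the robot and the scene stay as the last step left them, time stands still between calls to the robot, and variables do not carry over. Pictures are saved under pics/ and viewed, at most 10 in all, crops included, and the job is handed in when it is done.

```bash
mkdir -p pics
cat > h.py <<'E'
import numpy as np, cv2
from workcell import readout, imaging, manip
from scipy.spatial.transform import Rotation as R
def cam(n):
    c=imaging.camera(n); c['R']=cv2.Rodrigues(np.array(c['rvec'],float))[0]; c['t']=np.array(c['tvec'],float).ravel(); return c
def save(c,f,box=None,s=1):
    im=c['color'][:,:,::-1]
    if box: im=im[box[1]:box[3],box[0]:box[2]]
    cv2.imwrite('pics/'+f,cv2.resize(im,None,fx=s,fy=s,interpolation=cv2.INTER_CUBIC))
def ray(c,u,v):
    d=c['R'].T@np.array([(u-c['cx'])/c['fx'],(v-c['cy'])/c['fy'],1]); return -c['R'].T@c['t'],d
def onz(c,u,v,z):
    o,d=ray(c,u,v); return o+d*(z-o[2])/d[2]
def proj(c,p):
    q=c['R']@np.array(p)+c['t']; return np.array([c['fx']*q[0]/q[2]+c['cx'],c['fy']*q[1]/q[2]+c['cy']])
E
python3 - <<'E'
from h import *
for n in('scene','top'):
    c=cam(n); save(c,n+'0.png',s=1.25); print(n,c['fx'],-c['R'].T@c['t'],c['R'][2])
o=readout.get_obs(); print(o)
print(R.from_quat(o['ee_rot']).as_matrix())
E
```

```text
scene 489.179200389443 [-0.0791105  -1.00094694  0.78979761] [ 0.47297521  0.72962494 -0.49390474]
top 366.3895762465202 [ 0.42837381 -0.01614764  1.12534416] [ 0.13129526  0.00275555 -0.99133948]
{'clock': 0.1, 'joint_pos': array([ 1.1084146 ,  0.33280762, -0.06473817,  1.46086586,  0.02159406,
        1.34988857, -0.08846629]), 'joint_velocities': array([-6.96018040e-04,  4.69340263e-05,  4.31574049e-04,  3.91610091e-04,
        8.23858548e-04, -1.29173079e-04, -1.15259740e-03]), 'tau': array([ 2.29493497e-03, -6.26744914e+01,  4.99983144e-02, -3.92434752e+01,
        1.65973190e-02,  6.74909708e-03,  5.84940096e-07]), 'position': array([ 0.2659747 , -0.56523269,  0.24759215]), 'ee_rot': array([ 9.75911476e-01,  2.18165956e-01, -1.58058256e-04, -6.17129738e-04]), 'ft_force': array([ 0.02572823,  0.17680976, -0.07707146]), 'torque': array([-0.04853067, -0.01681506,  0.00753791]), 'grasp_force': 0.0, 'grip_width': 1.0032350805514576}
[[ 9.04807181e-01  4.25821126e-01 -5.77775131e-04]
 [ 4.25821516e-01 -9.04806469e-01  1.13556213e-03]
 [-3.92283335e-05 -1.27349385e-03 -9.99999188e-01]]
```

View pics/scene0.png

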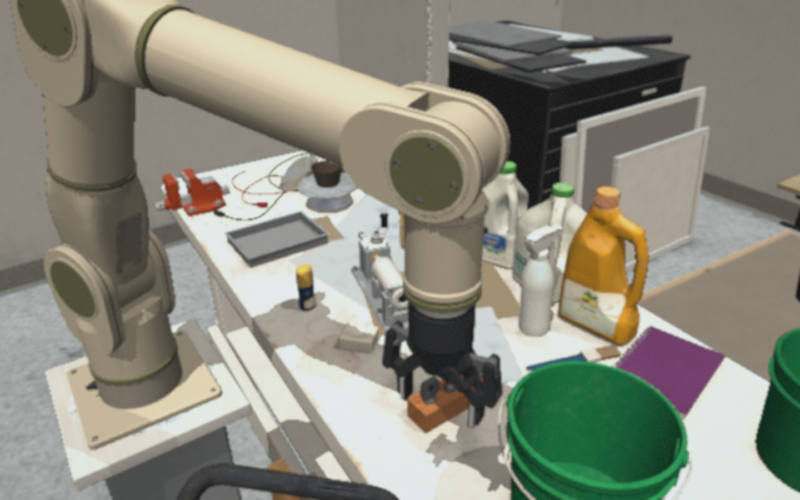

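View pics/top0.png

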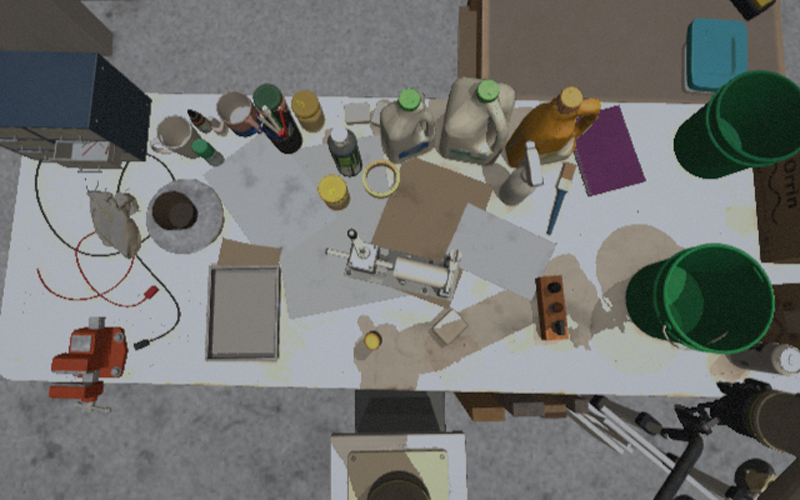

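The scene view is mostly blocked by the arm. The top view shows the extruder (housing ~(362,257), crank knob (352,234), die end ~(447,275)), the tray (243,312), and the block with three keys (553,308), all in 1.25x pixels. I'll zoom in on those.

Run:
```python
from h import *
c=cam('top')
im=c['color'][:,:,::-1]
a=cv2.resize(im[170:250,250:380],None,fx=6,fy=6,interpolation=cv2.INTER_CUBIC)
b=cv2.resize(im[215:280,420:465],None,fx=6,fy=6,interpolation=cv2.INTER_CUBIC)
cv2.imwrite('pics/ext.png',a[:, :]);cv2.imwrite('pics/blk.png',b)
```

```text
(no output)
```

View pics/ext.png

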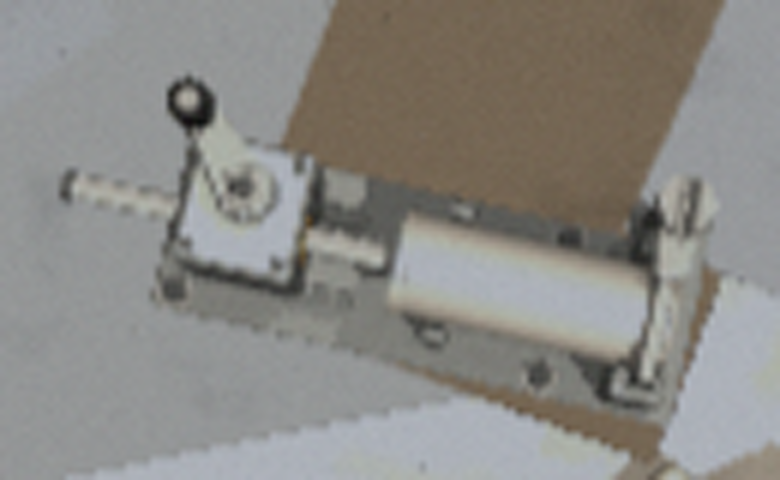

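View pics/blk.png

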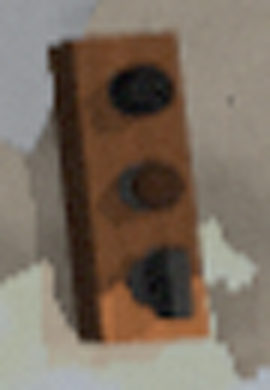

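The block crop shows the flat-wing key in the slot nearest the robot, at crop (168,283), with its wing along the block. The extruder crop shows the knob (190,100), hub (243,188), lock head (687,205) with its slot roughly vertical in the image, and rack end (68,187).

Run:
```python
from h import *
c=cam('top')
f=lambda U,V,z,o=(250,170):onz(c,(U+.5)/6-.5+o[0],(V+.5)/6-.5+o[1],z)
P=dict(knob=f(187,98,.15),hub=f(243,188,.113),lock=f(687,205,.1235),hous=f(245,220,.095),rack=f(68,187,.076),mouthtop=f(408,225,.085),die=f(645,300,.095))
P['wing']=f(177,283,.086,(420,215))
for k,v in dict(b1=(75,45),b2=(177,33),b3=(100,340),b4=(208,335)).items():P[k]=f(*v,.042,(420,215))
g=P['lock']-P['hous']; th=np.arctan2(g[1],g[0])-np.arctan2(44,202)
M=np.array([[np.cos(th),-np.sin(th)],[np.sin(th),np.cos(th)]])
o=(P['lock'][:2]-M@[.107,.05])
for k,v in P.items(): print(k,v.round(4),(M.T@(v[:2]-o)*1000).round(1))
print('knob-hub',np.linalg.norm((P['knob']-P['hub'])[:2]),'lock-hous',np.linalg.norm(g[:2]),np.hypot(202,44),'th',th,'o',o)
# tray & mask checks
hsv=cv2.cvtColor(c['color'],cv2.COLOR_RGB2HSV)
m=cv2.inRange(hsv[215:280,420:465],(5,90,40),(20,255,255))
ct=max(cv2.findContours(m,0,2)[0],key=cv2.contourArea); r=cv2.minAreaRect(ct); print(r)
for n,(u,v) in dict(a=(208,266),b=(280,266),c=(207,360),d=(279,359)).items(): print(n,onz(c,u/1.25,v/1.25,.03).round(3))
```

```text
knob [0.6087 0.09   0.15  ] [-125.    49.5]
hub [0.5725 0.0682 0.113 ] [-95.9  18.8]
lock [ 0.559  -0.1367  0.1235] [107.  50.]
hous [0.5598 0.0689 0.095 ] [-93.8   6.3]
rack [0.58   0.1557 0.076 ] [-183.     7.2]
mouthtop [ 0.5571 -0.008   0.085 ] [-18.2  20.3]
die [ 0.5181 -0.1188  0.095 ] [98.4  6.2]
wing [ 0.3955 -0.373   0.086 ] [373.1 -58.5]
b1 [ 0.5109 -0.3455  0.042 ] [321.3  48.3]
b2 [ 0.5159 -0.3961  0.042 ] [369.6  64. ]
b3 [ 0.3676 -0.3491  0.042 ] [355.8 -90.9]
b4 [ 0.369  -0.4015  0.042 ] [406.6 -78.2]
knob-hub 0.042262189965872166 lock-hous 0.20553383208088002 206.73654732533385 th -1.7890146383976377 o [ 0.53338764 -0.02139022]
((21.11585235595703, 31.042686462402344), (51.35066604614258, 21.865446090698242), 83.6598129272461)
a [0.556 0.448 0.03 ]
b [0.552 0.274 0.03 ]
c [0.334 0.443 0.03 ]
d [0.333 0.273 0.03 ]
```

```bash
cat >> h.py <<'E'
def go(x,y,z,yaw=None):
    "shift in tool axes as fraction of full scale; yaw = world angle of tool x (mod pi)"
    o=readout.get_obs(); M=R.from_quat(o['ee_rot']).as_matrix()
    s=M.T@(np.array([x,y,z])-o['position'])/.4
    a=np.arctan2(M[1,0],M[0,0]); w=0
    if yaw is not None: w=-((yaw-a+np.pi/2)%np.pi-np.pi/2)/np.radians(60)
    print('rows',s.round(4),round(w,4),'| pos',o['position'].round(4),'yaw',round(a,3),'j',o['joint_pos'].round(2)[[0,6]],'t',round(o['clock'],2),'F',o['ft_force'].round(1),'w',round(o['grip_width'],3),round(o['grasp_force'],1))
E
python3 - <<'E'
from h import *
go(.6075,.0895,.22); go(.6075,.0895,.136)
E
```

```text
rows [ 1.4695 -1.1178  0.0704] 0 | pos [ 0.266  -0.5653  0.2478] yaw 0.44 j [ 1.11 -0.09] t 0.2 F [-0.4 -0.6  0.7] w 0.998 0.0
rows [ 1.4695 -1.1176  0.2804] 0 | pos [ 0.266  -0.5653  0.2478] yaw 0.44 j [ 1.11 -0.09] t 0.2 F [-0.4 -0.6  0.7] w 0.998 0.0
```

```bash
python3 -m crank '[[0.41,-0.312,0,0],[0.41,-0.312,0,0],[0.41,-0.312,0,0],[0.41,-0.312,0,0],[0.41,-0.312,0,0]]' 0 ; python3 -m crank '[[0.41,-0.312,0,0],[0.41,-0.312,0,0],[0.41,-0.312,0,0],[0.41,-0.312,0,0],[0.41,-0.312,0,0]]' ; python3 -m crank '[[0.41,-0.312,0,0],[0.41,-0.312,0,0],[0.41,-0.312,0,0],[0.41,-0.312,0,0],[0.41,-0.312,0,0]]'
python3 - <<'E'
from h import *
go(.6075,.0895,.22)
E
```

```text
clock: 0.62
position: [0.3621, -0.3806, 0.2483]
ee_rot: [0.976, 0.218, 0.0, 0.0]
ft_force: [1.3, -0.7, 0.3]
grip_width: 0.501
grasp_force: 0.0
clock: 1.03
position: [0.4572, -0.1977, 0.2485]
ee_rot: [0.976, 0.218, 0.0, 0.0]
ft_force: [1.4, 0.2, 0.2]
grip_width: 0.5
grasp_force: 0.0
clock: 1.45
position: [0.5524, -0.0151, 0.2484]
ee_rot: [0.976, 0.218, 0.0, 0.0]
ft_force: [-0.5, -0.2, -0.6]
grip_width: 0.503
grasp_force: 0.0
rows [ 0.2358 -0.1779  0.0711] 0 | pos [ 0.5524 -0.0151  0.2484] yaw 0.44 j [ 0.42 -1.27] t 1.45 F [-0.5 -0.2 -0.6] w 0.503 0.0
```

```bash
python3 -m crank '[[0.236,-0.178,0,0],[0.236,-0.178,0,0],[0.236,-0.178,0,0],[0.236,-0.178,0.07,0],[0.236,-0.178,0.07,0]]'
python3 - <<'E'
from h import *
go(.6075,.0895,.138)
c=cam('scene'); save(c,'s1.png',(250,110,450,260),4)
for n,p in dict(knob=(.6087,.09,.15),hub=(.5725,.0682,.113),lock=(.559,-.1367,.1235)).items(): print(n,(proj(c,p)-[250,110])*4)
E
```

```text
clock: 1.87
position: [0.6055, 0.0897, 0.2158]
ee_rot: [0.975, 0.22, -0.003, -0.001]
ft_force: [-0.9, -1.5, -1.0]
grip_width: 0.498
grasp_force: 0.0
rows [0.0054 0.0032 0.1945] 0 | pos [0.6055 0.0897 0.2158] yaw 0.444 j [ 0.23 -1.5 ] t 1.87 F [-0.9 -1.5 -1. ] w 0.498 0.0
knob [227.14009972 242.88296089]
hub [203.14697586 312.41570753]
lock [355.21360108 426.67275569]
```

View pics/s1.png

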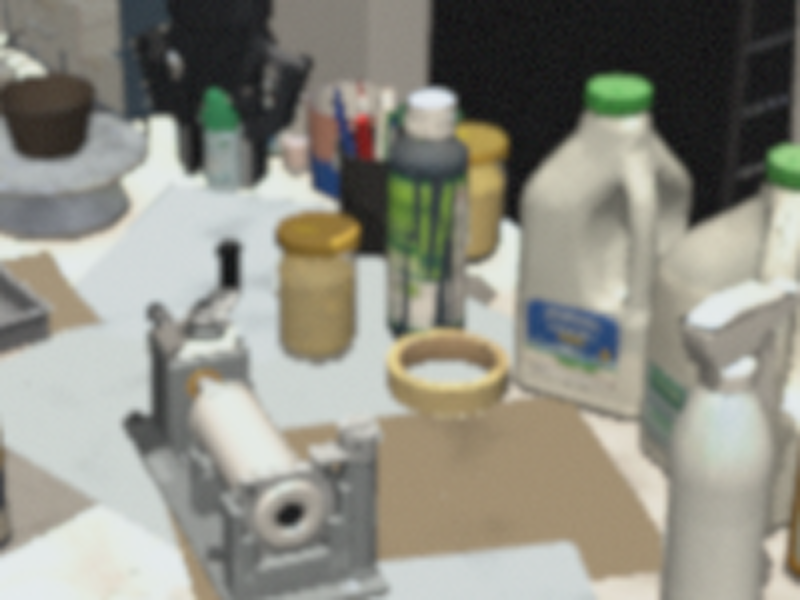

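The scene view agrees with the measurements: knob top at (229,243) against a predicted (227,243), and lock at (360,430) against (355,427). I'll descend and grip the knob.

```bash
python3 -m crank '[[0.005,0.002,0.09,0],[0.006,0.002,0.15,0],[0.006,0.002,0.194,0],[0.006,0.002,0.194,0],[0.006,0.002,0.194,0]]'; python3 -m crank '[[0,0,0,0],[0,0,0,0],[0,0,0,0],[0,0,0,0],[0,0,0,0]]' -1 40
python3 - <<'E'
from h import *
go(.6075,.0895,.138)
c=cam('top'); save(c,'t1.png',(240,150,380,250),5)
E
```

```text
clock: 2.33
position: [0.6095, 0.0863, 0.1435]
ee_rot: [0.976, 0.217, -0.0, 0.0]
ft_force: [-0.3, 0.8, 1.0]
grip_width: 0.497
grasp_force: 0.0
clock: 2.75
position: [0.6107, 0.0878, 0.1448]
ee_rot: [0.976, 0.218, 0.002, 0.0]
ft_force: [-0.2, -0.4, 7.4]
grip_width: 0.22
grasp_force: 39.3
rows [-0.0054 -0.0074  0.0169] 0 | pos [0.6107 0.0878 0.1448] yaw 0.44 j [ 0.22 -1.53] t 2.75 F [-0.2 -0.4  7.4] w 0.22 39.3
```

View pics/t1.png

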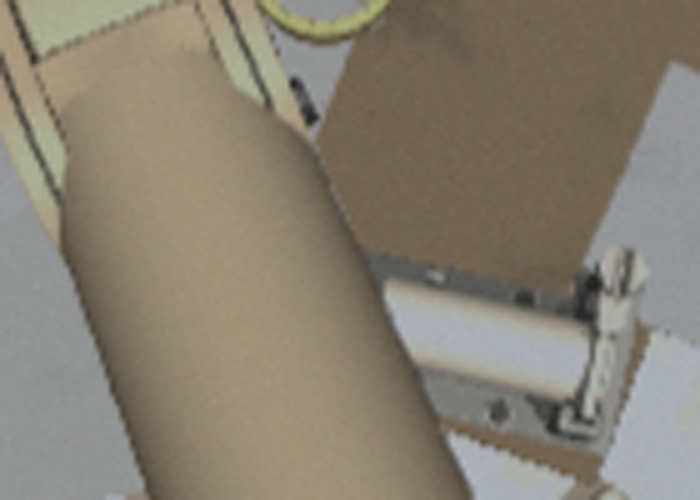

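The gripper and arm hide the crank from above, but the width (0.22, about 19 mm) and the 39 N grip confirm the knob is held. The lock slot shows as a dark line at about (622,265), along its head. I'll lower the grip a little and work out the arc.

```bash
python3 -m crank '[[0,0,0,0],[0,0,0.015,0],[0,0,0.015,0]]' -0.3; python3 -m crank '[[0,0,0,0],[0,0,0,0],[0,0,0,0],[0,0,0,0]]' -1 50
python3 - <<'E'
from h import *
o=readout.get_obs();M=R.from_quat(o['ee_rot']).as_matrix()
d=M.T@np.append(o['position'][:2]-[.5725,.0682],0); print(d,np.hypot(*d[:2]))
f0=np.arctan2(d[1],d[0]);print(np.degrees(f0)); f0=np.radians(round(np.degrees(f0)))
P=lambda a:.105*np.array([np.cos(a),np.sin(a)])
for k in range(8):
    s=f0+k*np.pi/4
    print(k,','.join('[%.3f,%.3f,0,0]'%tuple(P(s+np.radians(9*i))-P(s)) for i in range(1,6)))
E
```

```text
clock: 3.05
position: [0.609, 0.0874, 0.1357]
ee_rot: [0.976, 0.218, -0.001, 0.0]
ft_force: [-0.0, -0.1, -0.1]
grip_width: 0.349
grasp_force: 0.0
clock: 3.38
position: [0.6091, 0.0874, 0.1363]
ee_rot: [0.976, 0.218, -0.001, 0.0]
ft_force: [-1.5, -0.4, -2.4]
grip_width: 0.221
grasp_force: 48.8
[ 4.12755385e-02 -1.81349332e-03 -4.93275247e-05] 0.041315358380982756
-2.515745034561503
0 [-0.000,0.016,0,0],[-0.003,0.033,0,0],[-0.009,0.048,0,0],[-0.017,0.063,0,0],[-0.027,0.076,0,0]
1 [-0.012,0.011,0,0],[-0.026,0.021,0,0],[-0.040,0.028,0,0],[-0.056,0.032,0,0],[-0.073,0.035,0,0]
2 [-0.016,-0.000,0,0],[-0.033,-0.003,0,0],[-0.048,-0.009,0,0],[-0.063,-0.017,0,0],[-0.076,-0.027,0,0]
3 [-0.011,-0.012,0,0],[-0.021,-0.026,0,0],[-0.028,-0.040,0,0],[-0.032,-0.056,0,0],[-0.035,-0.073,0,0]
4 [0.000,-0.016,0,0],[0.003,-0.033,0,0],[0.009,-0.048,0,0],[0.017,-0.063,0,0],[0.027,-0.076,0,0]
5 [0.012,-0.011,0,0],[0.026,-0.021,0,0],[0.040,-0.028,0,0],[0.056,-0.032,0,0],[0.073,-0.035,0,0]
6 [0.016,0.000,0,0],[0.033,0.003,0,0],[0.048,0.009,0,0],[0.063,0.017,0,0],[0.076,0.027,0,0]
7 [0.011,0.012,0,0],[0.021,0.026,0,0],[0.028,0.040,0,0],[0.032,0.056,0,0],[0.035,0.073,0,0]
```

Hub radius checks out at 41.3 mm. Two octants first.

```bash
python3 -m crank '[[0,0.016,0,0],[-0.003,0.033,0,0],[-0.009,0.048,0,0],[-0.017,0.063,0,0],[-0.027,0.076,0,0]]'; python3 -m crank '[[-0.012,0.011,0,0],[-0.026,0.021,0,0],[-0.040,0.028,0,0],[-0.056,0.032,0,0],[-0.073,0.035,0,0]]'
```

```text
clock: 3.8
position: [0.6129, 0.0614, 0.1368]
ee_rot: [0.975, 0.221, 0.002, -0.004]
ft_force: [3.3, 18.6, -7.6]
grip_width: 0.225
grasp_force: 49.0
clock: 4.22
position: [0.5951, 0.0334, 0.1371]
ee_rot: [0.976, 0.219, 0.004, -0.002]
ft_force: [15.3, 12.6, -15.8]
grip_width: 0.22
grasp_force: 49.2
```

```bash
python3 -m crank '[[-0.016,0,0,0],[-0.033,-0.003,0,0],[-0.048,-0.009,0,0],[-0.063,-0.017,0,0],[-0.076,-0.027,0,0]]'; python3 -m crank '[[-0.011,-0.012,0,0],[-0.021,-0.026,0,0],[-0.028,-0.040,0,0],[-0.032,-0.056,0,0],[-0.035,-0.073,0,0]]'; python3 -m crank '[[0,-0.016,0,0],[0.003,-0.033,0,0],[0.009,-0.048,0,0],[0.017,-0.063,0,0],[0.027,-0.076,0,0]]'; python3 -m crank '[[0.012,-0.011,0,0],[0.026,-0.021,0,0],[0.040,-0.028,0,0],[0.056,-0.032,0,0],[0.073,-0.035,0,0]]'
```

```text
clock: 4.63
position: [0.5636, 0.0269, 0.1371]
ee_rot: [0.976, 0.218, 0.004, 0.0]
ft_force: [19.7, 2.2, -18.1]
grip_width: 0.223
grasp_force: 49.4
clock: 5.05
position: [0.5381, 0.043, 0.1369]
ee_rot: [0.976, 0.216, 0.003, 0.003]
ft_force: [15.9, -13.0, -14.6]
grip_width: 0.221
grasp_force: 50.2
clock: 5.47
position: [0.5304, 0.0732, 0.1361]
ee_rot: [0.977, 0.215, -0.003, 0.003]
ft_force: [-15.8, -17.9, 9.4]
grip_width: 0.219
grasp_force: 52.4
clock: 5.88
position: [0.549, 0.1033, 0.1359]
ee_rot: [0.976, 0.218, -0.005, 0.001]
ft_force: [-19.9, -4.7, 9.6]
grip_width: 0.219
grasp_force: 52.2
```

```bash
python3 -m crank '[[0.016,0,0,0],[0.033,0.003,0,0],[0.048,0.009,0,0],[0.063,0.017,0,0],[0.076,0.027,0,0]]'; python3 -m crank '[[0.011,0.012,0,0],[0.021,0.026,0,0],[0.028,0.040,0,0],[0.032,0.056,0,0],[0.035,0.073,0,0]]'; python3 -m crank '[[0,0.016,0,0],[-0.003,0.033,0,0],[-0.009,0.048,0,0],[-0.017,0.063,0,0],[-0.027,0.076,0,0]]'
```

```text
clock: 6.3
position: [0.5812, 0.1092, 0.1358]
ee_rot: [0.976, 0.219, -0.004, -0.001]
ft_force: [-18.6, 4.0, 4.8]
grip_width: 0.223
grasp_force: 51.9
clock: 6.72
position: [0.6066, 0.092, 0.136]
ee_rot: [0.975, 0.22, -0.003, -0.003]
ft_force: [-15.4, 12.7, 0.2]
grip_width: 0.226
grasp_force: 51.7
clock: 7.13
position: [0.6129, 0.0617, 0.1368]
ee_rot: [0.975, 0.221, 0.002, -0.004]
ft_force: [3.5, 18.5, -8.1]
grip_width: 0.22
grasp_force: 50.9
```

```bash
python3 -m crank '[[-0.012,0.011,0,0],[-0.026,0.021,0,0],[-0.040,0.028,0,0],[-0.056,0.032,0,0],[-0.073,0.035,0,0]]'
```

```text
clock: 7.55
position: [0.5951, 0.0334, 0.1371]
ee_rot: [0.976, 0.219, 0.004, -0.002]
ft_force: [16.0, 11.7, -15.5]
grip_width: 0.221
grasp_force: 50.0
```

```bash
python3 -m crank '[[-0.016,0,0,0],[-0.033,-0.003,0,0],[-0.048,-0.009,0,0],[-0.063,-0.017,0,0],[-0.076,-0.027,0,0]]'
```

```text
clock: 7.97
position: [0.5636, 0.0269, 0.1371]
ee_rot: [0.976, 0.218, 0.004, 0.0]
ft_force: [18.9, 1.8, -18.8]
grip_width: 0.213
grasp_force: 50.0
```

```bash
python3 -m crank '[[-0.011,-0.012,0,0],[-0.021,-0.026,0,0],[-0.028,-0.040,0,0],[-0.032,-0.056,0,0],[-0.035,-0.073,0,0]]'
```

```text
clock: 8.38
position: [0.5353, 0.0472, 0.1366]
ee_rot: [0.976, 0.218, 0.0, 0.0]
ft_force: [3.9, 1.1, -8.6]
grip_width: 0.224
grasp_force: 51.0
```

```bash
python3 -c "
from h import *
c=cam('scene');save(c,'s2.png',(270,170,360,250),8)"
```

```text
(no output)
```

View pics/s2.png

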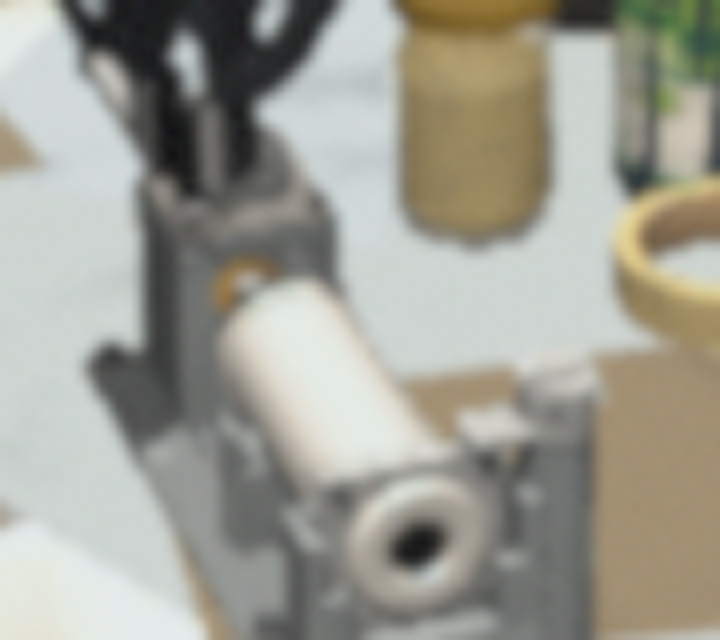

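Drag has dropped from 20 N to about 4 N. The picture shows no visible plunger behind the barrel mouth at (270,290), since it's mostly hidden from this angle. A small extra bit of turn gives margin and confirms the drop.

```bash
python3 -m crank '[[0,-0.016,0,0],[0.003,-0.033,0,0],[0.009,-0.048,0,0]]'; python3 -m crank '[[0,0,0,0],[0,0,0,0]]' 0;  python3 -m crank '[[0,0,-0.1,0],[0,0,-0.2,0],[0,0,-0.25,0],[0,0,-0.25,0]]'
python3 - <<'E'
from h import *
go(.3955,-.373,.24,0.05)
E
```

```text
clock: 8.68
position: [0.5298, 0.0669, 0.1366]
ee_rot: [0.976, 0.218, -0.0, 0.0]
ft_force: [1.5, -2.3, -7.2]
grip_width: 0.223
grasp_force: 51.1
clock: 8.85
position: [0.5304, 0.0674, 0.1373]
ee_rot: [0.976, 0.219, 0.0, 0.0]
ft_force: [0.8, 0.3, 0.5]
grip_width: 0.487
grasp_force: 0.0
clock: 9.18
position: [0.5325, 0.0672, 0.2426]
ee_rot: [0.976, 0.218, 0.004, 0.001]
ft_force: [1.0, 0.4, 0.3]
grip_width: 0.501
grasp_force: 0.0
rows [-0.7785  0.85    0.0031] 0.3721 | pos [0.5325 0.0672 0.2426] yaw 0.44 j [ 0.35 -1.43] t 9.18 F [1.  0.4 0.3] w 0.501 0.0
```

The drag stays low at about 2 N sideways, so the plunger is out. Next, the key.

```bash
python3 -m crank '[[-0.35,0.382,0,0.372],[-0.35,0.382,0,0.372],[-0.35,0.382,0,0.372],[-0.35,0.382,0,0.372],[-0.35,0.382,0,0.372]]'
python3 - <<'E'
from h import *
go(.3955,-.373,.24,0.05)
E
```

```text
clock: 9.6
position: [0.4675, -0.1333, 0.2371]
ee_rot: [1.0, 0.024, 0.0, 0.0]
ft_force: [0.5, 0.4, 0.5]
grip_width: 0.501
grasp_force: 0.0
rows [-0.2089  0.5899 -0.0072] -0.0016 | pos [ 0.4675 -0.1333  0.2371] yaw 0.048 j [ 0.6  -1.36] t 9.6 F [0.5 0.4 0.5] w 0.501 0.0
```

```bash
python3 -m crank '[[-0.209,0.59,0,0],[-0.209,0.59,0,0],[-0.209,0.59,0,0],[-0.209,0.59,0,0],[-0.209,0.59,0,0]]';python3 -m crank '[[-0.028,0.08,0,0],[-0.028,0.08,0,0],[-0.028,0.08,0.06,0],[-0.028,0.08,0.1,0]]'
python3 - <<'E'
from h import *
go(.3955,-.373,.068,0.05)
c=cam('scene'); save(c,'s3.png',(300,260,420,350),6)
for p in [(.3955,-.373,.086),(.3955,-.373,.07)]: print((proj(c,p)-[300,260])*6)
E
```

```text
clock: 10.02
position: [0.4078, -0.3329, 0.237]
ee_rot: [1.0, 0.025, 0.0, 0.0]
ft_force: [0.2, 0.9, -0.6]
grip_width: 0.499
grasp_force: 0.0
clock: 10.35
position: [0.3991, -0.3642, 0.1959]
ee_rot: [1.0, 0.024, 0.0, 0.0]
ft_force: [-0.7, 0.5, -1.2]
grip_width: 0.502
grasp_force: 0.0
rows [-0.0101  0.0215  0.3198] -0.0012 | pos [ 0.3991 -0.3642  0.1959] yaw 0.049 j [ 0.85 -0.9 ] t 10.35 F [-0.7  0.5 -1.2] w 0.502 0.0
[255.1684399  262.62344057]
[254.78999428 297.11392316]
```

View pics/s3.png

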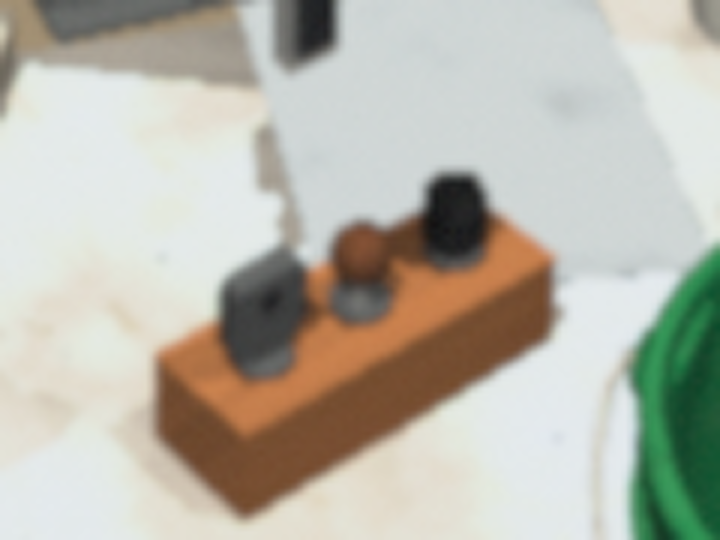

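The wing top is at (263,263) against a predicted (255,263), about 2 mm off, which is close enough to grasp. It is the flat-wing key.

```bash
python3 -m crank '[[-0.008,0.023,0.08,0],[-0.008,0.023,0.16,0],[-0.008,0.023,0.24,0],[-0.008,0.023,0.29,0],[-0.008,0.023,0.318,0]]';python3 -m crank '[[0,0,0,0],[0,0,0,0],[0,0,0,0],[0,0,0,0],[0,0,0,0]]' -1 40
python3 - <<'E'
from h import *
go(.3965,-.374,.068,0.05)
E
```

```text
clock: 10.82
position: [0.3956, -0.3719, 0.0673]
ee_rot: [1.0, 0.025, -0.001, -0.001]
ft_force: [0.0, 0.1, -0.3]
grip_width: 0.5
grasp_force: 0.0
clock: 11.23
position: [0.3974, -0.3735, 0.0712]
ee_rot: [1.0, 0.025, 0.001, 0.001]
ft_force: [-0.6, -0.0, 5.0]
grip_width: 0.095
grasp_force: 42.6
rows [-0.0024  0.0011  0.0081] 0.0001 | pos [ 0.3974 -0.3735  0.0712] yaw 0.05 j [ 0.85 -0.91] t 11.23 F [-0.6 -0.   5. ] w 0.095 42.6
```

```bash
python3 -m crank '[[0,0,-0.1,0],[0,0,-0.2,0],[0,0,-0.3,0],[0,0,-0.4,0],[0,0,-0.45,0]]'
python3 - <<'E'
from h import *
go(.559,-.1367,.24,-.12)
c=cam('top'); im=c['color']; g=cv2.cvtColor(im,cv2.COLOR_RGB2GRAY)
print(np.array2string(g[196:214,356:374],max_line_width=200))
a=cv2.resize(im[170:250,250:380,::-1],None,fx=6,fy=6,interpolation=cv2.INTER_CUBIC)
b=cv2.resize(im[192:218,350:380,::-1],None,fx=20,fy=20,interpolation=cv2.INTER_CUBIC)
cv2.imwrite('pics/two.png',np.vstack([a[60:360,100:700],b[:300,:600] if 0 else cv2.resize(b,(330,290))[:290].copy() if 0 else np.pad(cv2.resize(b,(334,290)),((0,0),(0,266),(0,0)))]))
E
```

```text
clock: 11.65
position: [0.3976, -0.3735, 0.2556]
ee_rot: [1.0, 0.025, 0.003, 0.002]
ft_force: [-0.1, -0.3, 0.0]
grip_width: 0.097
grasp_force: 41.9
rows [ 0.4326 -0.5713  0.0383] 0.1626 | pos [ 0.3976 -0.3735  0.2556] yaw 0.05 j [ 0.86 -0.88] t 11.65 F [-0.1 -0.3  0. ] w 0.097 41.9
[[103 102 109 137 156 154 155 154 154 153 156 154 156 153 154 154 153 155]
 [ 99 101 119 151 153 154 155 154 155 156 153 155 155 157 155 154 157 155]
 [106 111 137 157 155 156 154 156 154 154 156 156 156 155 153 155 155 156]
 [104 113 151 153 153 157 154 158 136 133 132 156 156 154 157 153 152 154]
 [107 127 155 155 156 164 161 156 138  98 102 155 157 157 153 155 154 154]
 [113 144 155 153 156 173 167 150 141  92 107 160 165 157 154 154 156 155]
 [118 152 148 125 166 174 167 131 122  91 117 173 172 154 155 157 154 155]
 [104 126 141  93 173 173 165 128 142  84 128 175 172 153 155 155 157 154]
 [ 93  93 101  84 158 171 157 137 149  84 133 178 174 159 155 155 156 157]
 [ 81  72  45  60 118 171 152 138 113  91 145 173 177 158 154 154 155 154]
 [ 71  50  37  44  92 169 143 138  81  98 155 173 144 154 153 155 153 154]
 [ 64  37  42  46  81 136 131 142  80 106 162 145 106 153 153 154 154 153]
 [ 59  48  62  66 128 101 115 141  81 103 127 107 102 154 152 154 153 155]
 [ 53  59  74  91 155 150 148 132 114 136 120  98 137 155 155 153 152 157]
 [ 49  75  77 108 167 175 170 148 161 163 113 105 153 153 156 155 151 154]
 [ 44  78  79 107 174 175 173 168 175 158  94 105 156 154 154 154 156 156]
 [ 41  60  67 105 174 174 176 174 158 122  93 104 156 153 155 153 154 155]
 [ 48  41  58 109 174 175 176 170 130 103  92 100 152 158 155 155 153 154]]
```

View pics/two.png

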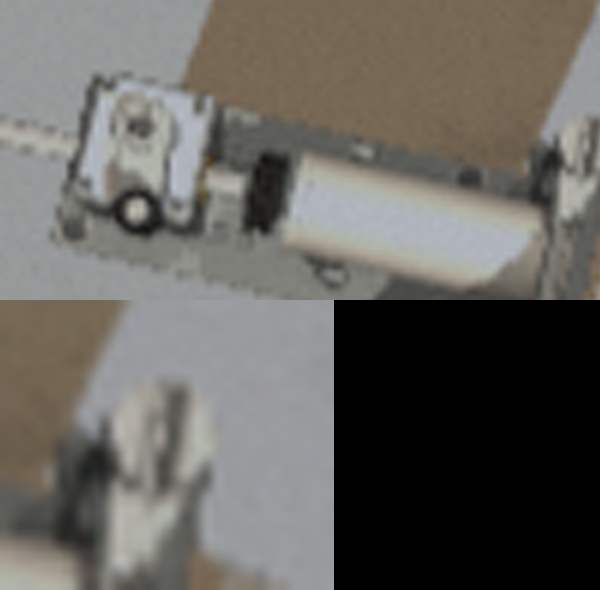

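The top view shows the black plunger at (267,193) fully out with a visible gap to the barrel mouth at (300,200). The lock head is centred at the position already measured, with its slot running at about −0.15 rad. Now to the lock.

```bash
python3 -m crank '[[0.433,-0.571,0,0.191],[0.433,-0.571,0,0.191],[0.433,-0.571,0,0.191],[0.433,-0.571,0,0.191],[0.433,-0.571,0,0.191]]'
python3 - <<'E'
from h import *
go(.559,-.1367,.205,-.15)
E
```

```text
clock: 12.12
position: [0.5123, -0.2023, 0.25]
ee_rot: [0.997, -0.075, 0.0, 0.0]
ft_force: [1.6, 0.1, -0.9]
grip_width: 0.1
grasp_force: 41.9
rows [ 0.0907 -0.1796  0.1126] -0.0002 | pos [ 0.5123 -0.2023  0.25  ] yaw -0.15 j [ 0.6  -1.48] t 12.12 F [ 1.6  0.1 -0.9] w 0.1 41.9
```

```bash
python3 -m crank '[[0.091,-0.18,0,0],[0.091,-0.18,0,0],[0.091,-0.18,0.05,0],[0.091,-0.18,0.11,0],[0.091,-0.18,0.11,0]]';python3 -m crank '[[0,0,0,0],[0,0,0,0]]'
python3 - <<'E'
from h import *
go(.559,-.1367,.190,-.15)
E
```

```text
clock: 12.53
position: [0.5565, -0.1373, 0.2014]
ee_rot: [0.997, -0.074, -0.003, -0.0]
ft_force: [-0.3, -0.3, -1.8]
grip_width: 0.096
grasp_force: 41.9
clock: 12.7
position: [0.5586, -0.1389, 0.2069]
ee_rot: [0.997, -0.075, 0.001, 0.0]
ft_force: [0.6, -0.5, -0.3]
grip_width: 0.096
grasp_force: 41.9
rows [ 0.0001 -0.0055  0.0421] -0.0006 | pos [ 0.5586 -0.1389  0.2069] yaw -0.151 j [ 0.5  -1.64] t 12.7 F [ 0.6 -0.5 -0.3] w 0.096 41.9
```

```bash
python3 -m crank '[[0,-0.005,0.02,0],[0,-0.005,0.04,0],[0,-0.005,0.05,0],[0,-0.005,0.06,0],[0,-0.005,0.065,0]]'; python3 -m crank '[[0,0,0.005,0],[0,0,0.01,0],[0,0,0.015,0],[0,0,0.018,0],[0,0,0.018,0]]'
python3 - <<'E'
from h import *
go(.559,-.1367,.174,-.15)
E
```

```text
clock: 13.12
position: [0.5584, -0.1364, 0.1788]
ee_rot: [0.997, -0.075, -0.0, -0.0]
ft_force: [-0.7, 0.3, -0.4]
grip_width: 0.1
grasp_force: 41.9
clock: 13.53
position: [0.5588, -0.1363, 0.1724]
ee_rot: [0.997, -0.075, 0.0, 0.0]
ft_force: [-0.1, -0.5, -0.3]
grip_width: 0.098
grasp_force: 42.1
rows [ 0.0007  0.0008 -0.004 ] 0.0002 | pos [ 0.5588 -0.1363  0.1724] yaw -0.15 j [ 0.49 -1.65] t 13.53 F [-0.1 -0.5 -0.3] w 0.098 42.1
```

The tip is in the slot: it is 10 mm below the head top with no contact force. Turning anticlockwise now.

```bash
python3 -m crank '[[0,0,-0.002,-0.1],[0,0,-0.002,-0.2],[0,0,-0.002,-0.3],[0,0,-0.002,-0.4],[0,0,-0.002,-0.5]]' - 60; python3 -m crank '[[0,0,0,-0.1],[0,0,0,-0.2],[0,0,0,-0.3],[0,0,0,-0.4],[0,0,0,-0.5]]'
python3 - <<'E'
from h import *
go(.559,-.1367,.174,1.42);print(readout.get_obs()['torque'])
E
```

```text
clock: 13.95
position: [0.5585, -0.1365, 0.173]
ee_rot: [0.982, 0.188, -0.0, 0.0]
ft_force: [0.5, -1.2, -1.6]
grip_width: 0.094
grasp_force: 62.7
clock: 14.37
position: [0.5584, -0.1368, 0.173]
ee_rot: [0.9, 0.436, -0.0, 0.0]
ft_force: [-0.9, -1.3, -1.5]
grip_width: 0.094
grasp_force: 62.8
rows [ 0.0011  0.001  -0.0024] -0.4946 | pos [ 0.5584 -0.1368  0.173 ] yaw 0.902 j [ 0.61 -0.64] t 14.37 F [-0.9 -1.3 -1.5] w 0.094 62.8
[-0.29986096  0.23085355 -0.0607104 ]
```

Torque about z is −0.06 N m, so the lock is turning with the key. I'll finish the quarter turn.

```bash
python3 -m crank '[[0,0,0,-0.1],[0,0,0,-0.2],[0,0,0,-0.3],[0,0,0,-0.4],[0,0,0,-0.46]]'; python3 -c "
from h import *
go(.559,-.1367,.174,1.42);print(readout.get_obs()['torque'])"
python3 -m crank '[[0,0,0,-0.02],[0,0,0,-0.04],[0,0,0,-0.05]]'; python3 -c "
from h import *
go(.559,-.1367,.174,1.42);print(readout.get_obs()['torque'])"
```

```text
clock: 14.78
position: [0.5585, -0.1371, 0.1731]
ee_rot: [0.77, 0.638, -0.0, 0.0]
ft_force: [-0.1, -2.3, -0.8]
grip_width: 0.095
grasp_force: 62.7
rows [ 0.0012  0.0012 -0.0024] -0.0342 | pos [ 0.5585 -0.1371  0.1731] yaw 1.384 j [ 0.67 -0.18] t 14.78 F [-0.1 -2.3 -0.8] w 0.095 62.7
[-0.48529897  0.11753432 -0.04149593]
clock: 15.03
position: [0.5585, -0.137, 0.173]
ee_rot: [0.755, 0.656, -0.0, 0.0]
ft_force: [-0.7, -3.4, -1.4]
grip_width: 0.089
grasp_force: 62.7
rows [ 0.0009  0.0012 -0.0024] 0.0103 | pos [ 0.5585 -0.137   0.173 ] yaw 1.431 j [ 0.67 -0.13] t 15.03 F [-0.7 -3.4 -1.4] w 0.089 62.7
[-0.82449675  0.19510144 -0.05186533]
```

```bash
python3 -m crank '[[0,0,0,-0.02],[0,0,0,-0.04],[0,0,0,-0.04]]'; python3 -c "
from h import *
go(.559,-.1367,.174,1.42);print(readout.get_obs()['torque'])"
python3 -m crank '[[0,0,0,-0.02],[0,0,0,-0.04],[0,0,0,-0.04]]'; python3 -c "
from h import *
go(.559,-.1367,.174,1.42);print(readout.get_obs()['torque'])"
```

```text
clock: 15.28
position: [0.5585, -0.1368, 0.1731]
ee_rot: [0.74, 0.672, -0.0, 0.0]
ft_force: [-1.2, -5.6, -1.6]
grip_width: 0.098
grasp_force: 62.7
rows [ 0.0004  0.0011 -0.0024] 0.0519 | pos [ 0.5585 -0.1368  0.1731] yaw 1.474 j [ 0.68 -0.09] t 15.28 F [-1.2 -5.6 -1.6] w 0.098 62.7
[-1.16322459  0.24577367 -0.09221354]
clock: 15.53
position: [0.5586, -0.1368, 0.1731]
ee_rot: [0.726, 0.688, -0.0, 0.0]
ft_force: [-0.7, -5.4, -2.1]
grip_width: 0.097
grasp_force: 62.7
rows [ 0.0003  0.001  -0.0023] 0.0926 | pos [ 0.5586 -0.1368  0.1731] yaw 1.517 j [ 0.68 -0.05] t 15.53 F [-0.7 -5.4 -2.1] w 0.097 62.7
[-1.34218414  0.27027353 -0.08982756]
```

Lateral load is rising at yaw 1.52, so the lock is at or near its stop. I'll back off within the play, lift the key out and check.

```bash
python3 -m crank '[[0,0,0,0.05],[0,0,0,0.08],[0,0,-0.05,0.08],[0,0,-0.15,0.08],[0,0,-0.2,0.08]]'; python3 -m crank '[[-0.2,-0.45,0,0],[-0.2,-0.45,0,0],[-0.2,-0.45,0,0],[-0.2,-0.45,0,0],[-0.2,-0.45,0,0]]';python3 - <<'E'
from h import *
go(.3974,-.3735,.24,.05)
c=cam('top'); g=cv2.cvtColor(c['color'],cv2.COLOR_RGB2GRAY)
print(proj(c,(.559,-.1367,.1235)))
print(np.array2string(g[196:214,356:380],max_line_width=200))
c=cam('scene');save(c,'s4.png')
E
```

```text
clock: 15.95
position: [0.5598, -0.1347, 0.2568]
ee_rot: [0.754, 0.657, 0.002, 0.001]
ft_force: [1.6, 0.5, 0.9]
grip_width: 0.094
grasp_force: 62.9
clock: 16.37
position: [0.3671, -0.1903, 0.2531]
ee_rot: [0.754, 0.656, 0.0, 0.0]
ft_force: [0.6, -2.0, 0.0]
grip_width: 0.095
grasp_force: 62.9
rows [-0.443   0.1385  0.0327] 1.3197 | pos [ 0.3671 -0.1903  0.2531] yaw 1.432 j [0.95 0.3 ] t 16.37 F [ 0.6 -2.   0. ] w 0.095 62.9
[364.09208199 203.76327611]
[[ 98 103 110 136 152 156 151 153 151 151 152 153 154 151 152 154 154 151 153 154 152 153 150 150]
 [ 99 103 119 148 153 152 152 153 153 151 151 151 152 151 151 152 154 150 151 154 152 152 150 150]
 [102 110 134 152 151 154 151 150 152 153 153 151 152 151 151 151 155 152 151 151 154 152 147 150]
 [101 114 150 151 154 150 145 133 131 134 141 154 154 150 153 153 154 155 152 152 152 151 145 148]
 [106 125 153 154 151 136 125 115 116 113 123 140 153 154 150 152 152 153 154 151 150 152 150 150]
 [107 142 152 147 113 102  95 104 106 111 117 137 161 152 153 154 151 152 152 154 152 150 152 149]
 [115 149 144 113  82  79  77  85  81  91  97 126 1
[... 437 characters left out ...]
4 154]
 [ 60  39  40  46  58  91 116 112 111 116 106 127 147 170 170 174 170 171 173 170 153 155 153 151]
 [ 56  52  62  58  48  58  86  88  86  91 107 151 160 170 173 170 171 171 171 161 153 152 152 154]
 [ 53  57  75  69  59  47  60  70  67  79 128 154 165 161 163 160 161 157 158 155 150 152 153 153]
 [ 46  74  75  62  54  65  94 109 112 112 133 143 151 154 151 153 151 152 154 151 152 152 152 154]
 [ 48  75  73  57  78  91 117  92 102 118 133 143 151 151 153 152 151 151 153 153 152 153 152 150]
 [ 43  56  59  59 111 108 103  56  81 114 141 143 153 152 152 150 152 152 154 151 153 152 152 152]
 [ 44  38  41  60 118 114  77  70 103 143 141 129 152 154 150 151 153 154 151 151 152 155 153 151]]
```

Run:
```python
from h import *
c=cam('top'); L=np.array([.559,-.1367])
for z in(.104,.108,.112):
    for p in((15,9.8),(17,10.0),(18,10.2)):
        w=onz(c,356+p[0],196+p[1],z)[:2]-L; print(z,p,np.hypot(*w).round(4),round(np.arctan2(w[1],w[0])+np.pi,3))
# barrel edges -> axis angle (both silhouettes, z=.07)
g=cv2.GaussianBlur(cv2.cvtColor(c['color'],cv2.COLOR_RGB2GRAY).astype(float),(0,0),.7)
up=[];lo=[]
for u in range(320,352):
    col=g[196:240,u]; d=np.diff(col); i=d[:18].argmax(); j=15+d[15:].argmin(); up.append((u,196.5+i)); lo.append((u,196.5+j))
for e in(up,lo):
    e=np.array(e); k=np.polyfit(e[:,0],e[:,1],1); r=e[:,1]-np.polyval(k,e[:,0]); m=abs(r)<1.5; k=np.polyfit(e[m,0],e[m,1],1)
    a,b=[onz(c,u,np.polyval(k,u),.07) for u in(320,350)]; w=b-a; print('barrel',k,m.sum(),np.arctan2(w[1],w[0]),a)
v=cv2.resize(c['color'][185:240,315:385,::-1],None,fx=10,fy=10,interpolation=cv2.INTER_CUBIC); cv2.imwrite('pics/last.png',v)
```

```text
0.104 (15, 9.8) 0.0218 1.404
0.104 (17, 10.0) 0.0274 1.414
0.104 (18, 10.2) 0.0303 1.408
0.108 (15, 9.8) 0.0214 1.377
0.108 (17, 10.0) 0.027 1.392
0.108 (18, 10.2) 0.0298 1.388
0.112 (15, 9.8) 0.0209 1.349
0.112 (17, 10.0) 0.0265 1.37
0.112 (18, 10.2) 0.0293 1.368
barrel [  0.21994135 136.08467742] 32 -1.8089864639207887 [ 0.56063925 -0.01497304  0.07      ]
barrel [  0.25176539 140.14887726] 31 -1.8379181224094192 [ 0.51917872 -0.01415834  0.07      ]
```

View pics/last.png

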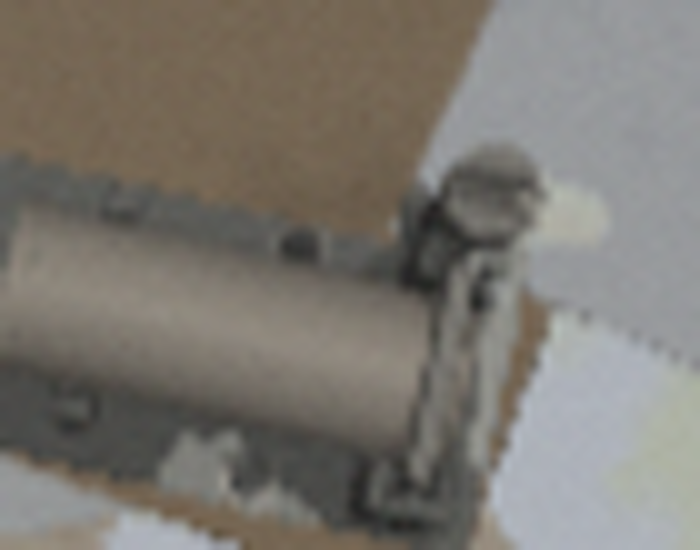

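The tongue at (575,215) now points along the barrel, clear of the plate, at about 1.39 rad against the 1.35 needed, so the lock is open. The key goes back next.

```bash
python3 -m crank '[[-0.443,0.138,0.0,0.58],[-0.443,0.138,0.0,0.58],[-0.443,0.138,0.0,0.58],[-0.443,0.138,0,0.58],[-0.443,0.138,0,0.58]]';python3 - <<'E'
from h import *
go(.3974,-.3735,.24,.05)
E
```

```text
clock: 16.93
position: [0.4005, -0.3777, 0.2522]
ee_rot: [0.918, 0.397, 0.0, 0.0]
ft_force: [-0.7, -0.3, -0.5]
grip_width: 0.097
grasp_force: 62.9
rows [ 0.0024 -0.0128  0.0304] 0.7317 | pos [ 0.4005 -0.3777  0.2522] yaw 0.816 j [ 1.03 -0.14] t 16.93 F [-0.7 -0.3 -0.5] w 0.097 62.9
```

```bash
python3 -m crank '[[0,-0.01,0,0.12],[0,-0.01,0,0.24],[0,-0.01,0,0.36],[0,-0.01,0,0.48],[0,-0.01,0,0.58]]';python3 -m crank '[[0,0,0.1,0.12],[0,0,0.2,0.15],[0,0,0.2,0.15],[0,0,0.2,0.15]]';python3 - <<'E'
from h import *
go(.3974,-.3735,.0712,.05)
E
```

```text
clock: 17.35
position: [0.3987, -0.3698, 0.2529]
ee_rot: [0.994, 0.106, 0.001, -0.001]
ft_force: [0.1, -0.3, 0.4]
grip_width: 0.093
grasp_force: 62.9
clock: 17.68
position: [0.3971, -0.3693, 0.1721]
ee_rot: [0.999, 0.032, -0.001, -0.002]
ft_force: [0.1, 0.8, -0.1]
grip_width: 0.095
grasp_force: 62.8
rows [0.0004 0.0113 0.2522] 0.0131 | pos [ 0.3971 -0.3693  0.1721] yaw 0.064 j [ 0.97 -0.91] t 17.68 F [ 0.1  0.8 -0.1] w 0.095 62.8
```

```bash
python3 -m crank '[[0,0.011,0.04,0.013],[0,0.011,0.1,0.013],[0,0.011,0.15,0.013],[0,0.011,0.155,0.013],[0,0.011,0.155,0.013]]';python3 - <<'E'
from h import *
go(.3974,-.3735,.0712,.05)
E
```

```text
clock: 18.1
position: [0.3979, -0.3755, 0.1126]
ee_rot: [1.0, 0.024, 0.001, 0.0]
ft_force: [-0.4, 1.1, -0.0]
grip_width: 0.095
grasp_force: 62.8
rows [-0.001  -0.005   0.1035] -0.002 | pos [ 0.3979 -0.3755  0.1126] yaw 0.048 j [ 0.97 -0.94] t 18.1 F [-0.4  1.1 -0. ] w 0.095 62.8
```

```bash
python3 -m crank '[[-0.001,-0.005,0,0],[-0.001,-0.005,0.03,0],[-0.001,-0.005,0.05,0],[-0.001,-0.005,0.07,0],[-0.001,-0.005,0.08,0]]';python3 - <<'E'
from h import *
go(.3974,-.3735,.0712,.05)
E
```

```text
clock: 18.52
position: [0.3959, -0.3735, 0.0781]
ee_rot: [1.0, 0.023, -0.0, -0.0]
ft_force: [-0.1, -1.0, -0.0]
grip_width: 0.091
grasp_force: 63.0
rows [0.0038 0.0002 0.0172] -0.0038 | pos [ 0.3959 -0.3735  0.0781] yaw 0.046 j [ 0.96 -0.95] t 18.52 F [-0.1 -1.  -0. ] w 0.091 63.0
```

No contact, and the tip is inside the hole. I'll seat it, release and rise.

```bash
python3 -m crank '[[0.002,0,0.006,0],[0.002,0,0.012,0],[0.002,0,0.016,0],[0.002,0,0.016,0]]'; python3 -m crank '[[0,0,0,0],[0,0,0,0],[0,0,0,0]]' 0; python3 -m crank '[[0,0,-0.08,0],[0,0,-0.16,0],[0,0,-0.26,0],[0,0,-0.36,0],[0,0,-0.45,0]]' 1
python3 - <<'E'
from h import *
go(.5258,-.0683,.24,-1.795)
c=cam('scene'); im=c['color'][260:350,300:420]
for p in [(.3965,-.374,.086)]: print(proj(c,p))
g=cv2.cvtColor(im,cv2.COLOR_RGB2HSV)
dark=((g[:,:,2]<95)).astype(np.uint8); n,l,s,ce=cv2.connectedComponentsWithStats(dark)
for i in range(1,n):
    if 30<s[i][4]<2000: print(s[i],ce[i].round(1))
E
```

```text
clock: 18.85
position: [0.3971, -0.3734, 0.0726]
ee_rot: [1.0, 0.023, 0.0, 0.0]
ft_force: [0.3, -1.3, -0.8]
grip_width: 0.094
grasp_force: 62.9
clock: 19.1
position: [0.3971, -0.3732, 0.0729]
ee_rot: [1.0, 0.023, 0.0, 0.0]
ft_force: [-0.8, -0.4, -0.0]
grip_width: 0.496
grasp_force: 0.0
clock: 19.52
position: [0.397, -0.373, 0.2555]
ee_rot: [1.0, 0.023, 0.0, 0.0]
ft_force: [0.7, -0.5, 0.4]
grip_width: 0.996
grasp_force: 0.0
rows [ 0.3568 -0.7462  0.0384] -1.2416 | pos [ 0.397  -0.373   0.2555] yaw 0.046 j [ 0.98 -0.9 ] t 19.52 F [ 0.7 -0.5  0.4] w 0.996 0.0
[343.19380395 303.84993831]
[ 70  29  12  15 139] [75.4 36.4]
[56 43  9  9 41] [59.9 46.8]
[ 36  44  15  18 174] [43.  52.1]
[111  47   9  42 218] [116.2  69.4]
```

The key is back at its original image position and seated. Moving to the barrel.

```bash
python3 -m crank '[[0.357,-0.746,0,-0.59],[0.357,-0.746,0,-0.59],[0.357,-0.746,0,-0.59],[0.357,-0.746,0,-0.59],[0.357,-0.746,0,-0.59]]';python3 - <<'E'
from h import *
go(.5258,-.0683,.24,-1.795)
E
```

```text
clock: 19.98
position: [0.4785, -0.1795, 0.2529]
ee_rot: [0.944, 0.329, 0.0, 0.0]
ft_force: [1.4, 0.2, -0.2]
grip_width: 0.997
grasp_force: 0.0
rows [ 0.2653 -0.1446  0.0321] -0.6461 | pos [ 0.4785 -0.1795  0.2529] yaw 0.67 j [ 0.79 -0.68] t 19.98 F [ 1.4  0.2 -0.2] w 0.997 0.0
```

```bash
python3 -m crank '[[0.265,-0.145,0,-0.59],[0.265,-0.145,0,-0.59],[0.265,-0.145,0,-0.59],[0.265,-0.145,0,-0.59],[0.265,-0.145,0,-0.59]]';python3 -m crank '[[0,0,0.05,-0.05],[0,0,0.1,-0.05],[0,0,0.15,-0.05],[0,0,0.2,-0.05],[0,0,0.2,-0.05]]';python3 - <<'E'
from h import *
go(.5258,-.0683,.069,-1.797)
E
```

```text
clock: 20.4
position: [0.5265, -0.0673, 0.2527]
ee_rot: [0.798, 0.603, 0.0, -0.0]
ft_force: [-0.7, -0.8, -0.1]
grip_width: 1.001
grasp_force: 0.0
clock: 20.82
position: [0.5238, -0.0704, 0.1691]
ee_rot: [0.786, 0.619, -0.002, -0.002]
ft_force: [-0.7, 0.3, -0.5]
grip_width: 1.001
grasp_force: 0.0
rows [0.0063 0.0049 0.2502] -0.0099 | pos [ 0.5238 -0.0704  0.1691] yaw 1.334 j [ 0.66 -0.32] t 20.82 F [-0.7  0.3 -0.5] w 1.001 0.0
```

```bash
python3 -m crank '[[0.005,0.004,0.08,-0.01],[0.005,0.004,0.16,-0.01],[0.005,0.004,0.2,-0.01],[0.005,0.004,0.23,-0.01],[0.005,0.004,0.245,-0.01]]';python3 -m crank '[[0,0,0,0],[0,0,0,0],[0,0,0,0],[0,0,0,0]]' -1 25;python3 - <<'E'
from h import *
go(.5258,-.0683,.069,-1.797)
E
```

```text
clock: 21.23
position: [0.5278, -0.0689, 0.0741]
ee_rot: [0.782, 0.623, -0.0, -0.0]
ft_force: [0.1, 0.3, 0.4]
grip_width: 1.001
grasp_force: 0.0
clock: 21.57
position: [0.5272, -0.0685, 0.0759]
ee_rot: [0.782, 0.623, -0.001, -0.0]
ft_force: [-9.9, 2.3, 10.6]
grip_width: 0.581
grasp_force: 25.7
rows [-0.0002 -0.0035  0.0174] -0.0002 | pos [ 0.5272 -0.0685  0.0759] yaw 1.344 j [ 0.61 -0.39] t 21.57 F [-9.9  2.3 10.6] w 0.581 25.7
```

```bash
python3 -m crank '[[0,0,0,0],[0,-0.008,0.01,0],[0,-0.008,0.014,0],[0,-0.008,0.014,0]]' 0.6;python3 -m crank '[[0,0,0,0],[0,0,0,0],[0,0,0,0],[0,0,0,0]]' -1 60;python3 - <<'E'
from h import *
go(.5258,-.0683,.069,-1.797)
E
```

```text
clock: 21.9
position: [0.5248, -0.0683, 0.069]
ee_rot: [0.782, 0.623, -0.0, 0.0]
ft_force: [-0.5, -0.5, -0.0]
grip_width: 0.801
grasp_force: 0.0
clock: 22.23
position: [0.5255, -0.0684, 0.0698]
ee_rot: [0.782, 0.623, 0.0, 0.001]
ft_force: [0.5, -1.5, 5.6]
grip_width: 0.574
grasp_force: 62.7
rows [0.0004 0.0006 0.0019] -0.0002 | pos [ 0.5255 -0.0684  0.0698] yaw 1.344 j [ 0.61 -0.4 ] t 22.23 F [ 0.5 -1.5  5.6] w 0.574 62.7
```

Centred. Lifting slowly at first and watching the force.

```bash
python3 -m crank '[[0,0,-0.01,0],[0,0,-0.02,0],[0,0,-0.03,0],[0,0,-0.04,0],[0,0,-0.05,0]]';python3 -m crank '[[0,0,-0.02,0],[0,0,-0.04,0],[0,0,-0.06,0],[0,0,-0.08,0],[0,0,-0.1,0]]'
```

```text
clock: 22.65
position: [0.5247, -0.0682, 0.0894]
ee_rot: [0.782, 0.623, -0.0, -0.0]
ft_force: [0.3, -0.8, -5.2]
grip_width: 0.574
grasp_force: 62.9
clock: 23.07
position: [0.525, -0.0681, 0.1302]
ee_rot: [0.782, 0.623, 0.0, 0.0]
ft_force: [0.0, -0.1, -4.7]
grip_width: 0.572
grasp_force: 62.9
```

```bash
python3 -m crank '[[0,0,-0.08,0],[0,0,-0.16,0],[0,0,-0.24,0],[0,0,-0.28,0],[0,0,-0.28,0]]';python3 - <<'E'
from h import *
go(.444,.3595,.24)
E
```

```text
clock: 23.48
position: [0.5267, -0.068, 0.2457]
ee_rot: [0.782, 0.623, 0.002, 0.003]
ft_force: [0.4, 0.1, -4.3]
grip_width: 0.573
grasp_force: 64.8
rows [ 0.9952 -0.441   0.011 ] 0 | pos [ 0.5267 -0.068   0.2457] yaw 1.345 j [ 0.68 -0.28] t 23.48 F [ 0.4  0.1 -4.3] w 0.573 64.8
```

```bash
python3 -m crank '[[0.08,-0.035,0,-0.1],[0.16,-0.07,0,-0.2],[0.24,-0.106,0,-0.3],[0.32,-0.142,0,-0.4],[0.4,-0.177,0,-0.5]]';python3 - <<'E'
from h import *
go(.444,.3595,.24,3.14)
E
```

```text
clock: 23.9
position: [0.4905, 0.105, 0.24]
ee_rot: [0.592, 0.806, -0.001, -0.0]
ft_force: [1.2, -0.2, -4.9]
grip_width: 0.575
grasp_force: 64.7
rows [ 6.42e-01  7.87e-02 -3.00e-04] -1.2096 | pos [0.4905 0.105  0.24  ] yaw 1.873 j [ 0.52 -0.09] t 23.9 F [ 1.2 -0.2 -4.9] w 0.575 64.7
```

```bash
python3 -m crank '[[0.09,0.01,0,-0.1],[0.18,0.022,0,-0.2],[0.27,0.033,0,-0.3],[0.36,0.044,0,-0.4],[0.45,0.055,0,-0.5]]';python3 - <<'E'
from h import *
go(.444,.3595,.24,3.14)
E
```

```text
clock: 24.32
position: [0.4591, 0.2833, 0.24]
ee_rot: [0.364, 0.931, -0.001, -0.0]
ft_force: [1.0, 0.4, -4.4]
grip_width: 0.573
grasp_force: 64.7
rows [ 1.568e-01  1.145e-01 -1.000e-04] -0.7099 | pos [0.4591 0.2833 0.24  ] yaw 2.397 j [ 0.24 -0.01] t 24.32 F [ 1.   0.4 -4.4] w 0.573 64.7
```

```bash
python3 -m crank '[[0.06,0.04,0,-0.1],[0.12,0.09,0,-0.2],[0.157,0.114,0,-0.3],[0.157,0.114,0,-0.4],[0.157,0.114,0,-0.5]]'; python3 -m crank '[[0,0,0.05,-0.1],[0,0,0.12,-0.2],[0,0,0.2,-0.21],[0,0,0.25,-0.21],[0,0,0.25,-0.21]]'
python3 - <<'E'
from h import *
go(.444,.3595,.036,3.14)
E
```

```text
clock: 24.73
position: [0.4436, 0.3597, 0.2397]
ee_rot: [0.109, 0.994, -0.0, -0.001]
ft_force: [0.8, -0.1, -4.3]
grip_width: 0.575
grasp_force: 64.7
clock: 25.15
position: [0.4431, 0.3558, 0.1356]
ee_rot: [0.003, 1.0, -0.002, -0.003]
ft_force: [-0.3, -1.3, -4.8]
grip_width: 0.574
grasp_force: 64.5
rows [-0.0039  0.0104  0.249 ] -0.0042 | pos [0.4431 0.3558 0.1356] yaw 3.136 j [0.1  0.44] t 25.15 F [-0.3 -1.3 -4.8] w 0.574 64.5
```

```bash
python3 -m crank '[[-0.004,0.01,0.08,0],[-0.004,0.01,0.15,0],[-0.004,0.01,0.19,0],[-0.004,0.01,0.21,0],[-0.004,0.01,0.225,0]]'; python3 -m crank '[[0,0,0.004,0],[0,0,0.008,0],[0,0,0.012,0],[0,0,0.015,0],[0,0,0.015,0]]' - 30
python3 - <<'E'
from h import *
go(.444,.3595,.036,3.14)
E
```

```text
clock: 25.57
position: [0.4468, 0.3624, 0.051]
ee_rot: [0.003, 1.0, -0.0, -0.0]
ft_force: [0.2, 0.3, -4.8]
grip_width: 0.571
grasp_force: 64.5
clock: 25.98
position: [0.4471, 0.3623, 0.0455]
ee_rot: [0.003, 1.0, 0.0, 0.0]
ft_force: [-0.5, -0.9, -4.8]
grip_width: 0.576
grasp_force: 64.5
rows [ 0.0077 -0.0072  0.0237] -0.0047 | pos [0.4471 0.3623 0.0455] yaw 3.135 j [0.02 0.37] t 25.98 F [-0.5 -0.9 -4.8] w 0.576 64.5
```

```bash
python3 -m crank '[[0,0,0.003,0],[0,0,0.006,0],[0,0,0.009,0],[0,0,0.012,0],[0,0,0.012,0]]'; python3 -m crank '[[0,0,0.002,0],[0,0,0.004,0],[0,0,0.006,0],[0,0,0.008,0],[0,0,0.008,0]]'
```

```text
clock: 26.4
position: [0.4467, 0.3622, 0.04]
ee_rot: [0.003, 1.0, -0.0, -0.0]
ft_force: [0.1, -0.3, -4.9]
grip_width: 0.574
grasp_force: 64.5
clock: 26.82
position: [0.4467, 0.3622, 0.0369]
ee_rot: [0.003, 1.0, -0.0, -0.0]
ft_force: [0.1, -0.5, -4.3]
grip_width: 0.572
grasp_force: 64.5
```

```bash
python3 -m crank '[[0,0,0.002,0],[0,0,0.004,0],[0,0,0.005,0],[0,0,0.005,0]]'; python3 -m crank '[[0,0,0.002,0],[0,0,0.004,0],[0,0,0.005,0],[0,0,0.005,0]]' -1 20
```

```text
clock: 27.15
position: [0.4467, 0.3624, 0.0355]
ee_rot: [0.003, 1.0, -0.0, 0.0]
ft_force: [-3.7, -2.4, 3.1]
grip_width: 0.574
grasp_force: 65.8
clock: 27.48
position: [0.4463, 0.3626, 0.0341]
ee_rot: [0.003, 1.0, -0.0, 0.0]
ft_force: [-7.3, -5.3, 13.2]
grip_width: 0.574
grasp_force: 67.0
```

```bash
python3 -m crank '[[0,0,-0.002,0],[0,0,-0.002,0],[0,0,-0.002,0]]' 0.15 20; python3 -m crank '[[0,0,0,0],[0,0,0,0]]' 0.2; python3 -m crank '[[0,0,0,0],[0,0,0,0],[0,0,0,0],[0,0,0,0]]' 0.6
```

```text
clock: 27.73
position: [0.4465, 0.3628, 0.0344]
ee_rot: [0.003, 1.0, 0.0, 0.0]
ft_force: [-4.7, -2.5, 7.6]
grip_width: 0.573
grasp_force: 66.1
clock: 27.9
position: [0.4472, 0.3625, 0.0339]
ee_rot: [0.003, 1.0, 0.0, 0.0]
ft_force: [0.0, -0.7, 0.4]
grip_width: 0.599
grasp_force: 0.0
clock: 28.23
position: [0.4469, 0.3623, 0.0338]
ee_rot: [0.003, 1.0, 0.0, 0.0]
ft_force: [0.5, 0.5, -0.6]
grip_width: 0.798
grasp_force: 0.0
```

Released. I'll rise straight up, move clear, and check by numbers since the picture budget is spent.

```bash
python3 -m crank '[[0,0,-0.04,0],[0,0,-0.1,0],[0,0,-0.2,0],[0,0,-0.3,0],[0,0,-0.4,0]]'; python3 -m crank '[[0.0,0.3,-0.2,0],[0,0.4,-0.2,0],[0,0.4,-0.2,0],[0,0.4,-0.2,0],[0,0.4,-0.2,0]]'; python3 -m crank '[[0,0.2,0,0],[0,0.2,0,0],[0,0.2,0,0],[0,0.2,0,0],[0,0.2,0,0]]'
python3 - <<'E'
from h import *
go(.444,.36,.2)
for n in('top','scene'):
    c=cam(n); g=cv2.cvtColor(c['color'],cv2.COLOR_RGB2GRAY)
    p=np.array([proj(c,q) for q in[(.334,.278,.03),(.554,.278,.03),(.554,.442,.03),(.334,.442,.03)]])
    m=np.zeros_like(g); cv2.fillPoly(m,[p.astype(np.int32)],1)
    b=((g>150)&(m>0)).astype(np.uint8); k,l,s,ce=cv2.connectedComponentsWithStats(b)
    for i in range(1,k):
        if s[i][4]>40:
            r=cv2.minAreaRect(np.argwhere(l==i)[:,::-1].astype(np.float32)); print(n,s[i],onz(c,*ce[i],.05).round(3),np.round(r[1],1),round(r[2]))
E
```

```text
clock: 28.65
position: [0.4461, 0.3624, 0.1968]
ee_rot: [0.003, 1.0, 0.0, -0.0]
ft_force: [0.9, 1.0, -0.2]
grip_width: 0.797
grasp_force: 0.0
clock: 29.07
position: [0.4447, 0.5276, 0.2774]
ee_rot: [0.001, 1.0, 0.002, -0.0]
ft_force: [-0.4, 1.0, 0.3]
grip_width: 0.802
grasp_force: 0.0
clock: 29.48
position: [0.4479, 0.6024, 0.2747]
ee_rot: [0.003, 1.0, 0.0, -0.0]
ft_force: [-0.3, -0.3, -0.4]
grip_width: 0.806
grasp_force: 0.0
rows [ 0.0063 -0.6061  0.1863] 0 | pos [0.4479 0.6024 0.2747] yaw 3.136 j [-0.52  0.29] t 29.48 F [-0.3 -0.3 -0.4] w 0.806 0.0
top [185 237  15  37 460] [0.426 0.361 0.05 ] [13.3 36.1] 2
scene [190 175  46  24 455] [0.419 0.348 0.05 ] [14. 48.] 65
```

The barrel lies along the tray, centred inside it. Handing in.

```bash
python3 -c "
from h import *
print(manip.hand_in())"
```

```text
the job is handed in; nothing more can be done
None
```

The job is handed in at about 29.5 s of the 72 s: the plunger is wound out short of the housing, the lock is open, the flat-wing key is back in its hole, and the barrel lies in the grey tray. The hand-in gave no verdict, and I made the last checks from image measurements because all 10 picture views were used.

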